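# Turn the key tray over and slide it into its bay

### The job

The small stainless key tray on the credenza was left upside down after cleaning. Turn it over so that its hollow side faces up, laying it down rather than letting it topple, then slide it lengthways into the open middle bay under the low organiser's glass top until it lies flat against the back of the bay. Leave the bowl, the perfume bottle and the sunglasses case where they are.

Things in the scene. Friction and masses are not known exactly. Their poses are not given: they have to be found in the camera images.
- tray: Loose shallow open-topped tray of brushed stainless steel, 100 (x) x 62 (y) x 22 mm (z), walls and floor 4 mm, 0.3 kg, both ends alike. Origin: centre of the outside of its floor; z points out of the hollow side: down at the start (origin 22 mm above the credenza top, z = 0), up at the end. It can stand by itself on a 62 x 22 mm end.
- organiser: Fixed walnut organiser, 97 deep (x -47 to +50) x 180 wide (y) x 48 mm high, front to its -x. Closed dummy drawers (knobs 9 mm proud) either side of one open bay 80 wide, 40 high, 85 mm deep under a clear 8 mm glass top; the bay's floor is the credenza. The tray fits in lengthways and then sticks out 15 mm. Origin: centre of underside.
- bay_back (a point): Point at the middle of the bay's back wall (the face that the tray's end rests against), at the level of the credenza top, 38 mm along x from the organiser's origin; x points into the bay, y along the wall to the left, z up.
- bowl: Bystander: loose white ceramic key bowl, 130 mm across, 55 mm high. Origin: centre of its underside.
- bottle: Bystander: loose perfume bottle of amber glass with a black cap, 50 x 34 mm, 109 mm high. Origin: centre of its underside.
- case: Bystander: loose black sunglasses case, 160 (its x) x 62 x 36 mm high. Origin: centre of its underside.
Things that resemble listed ones, but are neither listed nor needed, are in the scene too. Several things look just like the tray: the one meant starts farthest from the robot's base.

How it is judged (in metres and radians):
On the way:
1. the tray is turned hollow side up, outside the bay (angle between tray's own z axis and vertical below 0.25 rad and x of tray in the frame of bay_back below -0.075 m), for 0.1 s.
At the end, for the whole second after the job is handed in: The tray lies at rest, hollow side up and flat (within 0.08 rad, underside within 4 mm of the credenza top), lengthways in the middle bay with its inner end at the back wall: its centre 44 to 60 mm in front of the wall (50 mm when touching squarely) and within 16 mm of the bay's middle line (angle between tray's own z axis and vertical below 0.08 rad and height (world z) of tray below 0.004 m and x of tray in the frame of bay_back between -0.06 and -0.044 m and y of tray in the frame of bay_back between -0.016 and 0.016 m and linear speed of tray below 0.02 m/s).
It fails at once if the tray topples or slams over instead of being laid down (it turns faster than 9 rad/s) (angular speed of tray above 9 rad/s).
It fails at once if the bowl, the bottle or the case is moved by more than 20 mm (distance of any of bowl, bottle, case from where it was at the start of the episode above 0.02 m).
It also fails if it takes over 72 s, if anything falls off the work surface, if the arm or the gripper's body presses on something with over 40 N, if the wrist force passes 120 N, or if a joint passes its speed limit or range.

### The arm

A 6-joint arm with a two-finger parallel gripper is mounted at the origin on the work surface. World frame = base frame: x ahead of the robot, y to its left, z up, the work surface at z = 0. Lengths are in m, angles in degrees, forces in N, time in s.
With the tool pointing down it reaches from about 0.35 to 0.875 m from the base axis. Payload 4.2 kg.
Tool frame: the origin (TCP) lies midway between the tips of the shut fingers; the grasp point (between the pads) lies 19 mm behind it; z points along the fingers, y is the line along which they close (so a half turn about z gives the same grasp; the last joint's range is limited). The gripper opens to 87 mm and grips with 3 to 60 N. Pads are 19 mm wide; open, the fingers measure 117 mm over their backs; the gripper's body (75 mm by 190 mm) begins 51 mm behind the grasp point.
Start: joints at [91.478, 22.042, 0.453, 0, -68.411, -14.817], TCP at [0.144, 0.608, 0.223] pointing down, gripper open.
Joint ranges: [-179.83, 179.83], [-69.29, 118.12], [-61.27, 80.66], [-181.25, 117.63], [-171.15, -9.14], [-177.46, 177.46]. Speed limits (degrees/s): [159.86, 159.86, 180, 180, 180, 180].

### API

Orientations are given as a 3x3 rotation matrix whose columns are the frame's x, y, z axes.
In Python, from station import * gives the robot as it stands.
- The arm moves only by the tool move_arm, never from a script. Its argument "targets" is text: rows parted by semicolons, each of 4 numbers parted by spaces: the shift along the world's x, y, z in units of 25 mm (1.0 is 25 mm), then the turn about the world's z in units of 5 degrees (1.0 is 5 degrees). In form: tx ty tz spin; .... A call has 1 to 10 rows; each row shifts and turns the commanded pose from where the row before left it; what a row does not reach is not made up. A row lasts 1/12 s, in which the tool goes at most 41.7 mm and 7.16 degrees, less where a joint would pass 70% of its speed; a pose out of reach is approached as far as the arm can. A call is refused whole if a number of a shift passes 1 or a number of a turn 1, either way. A call with a gripper value outside its range is refused whole. "gripper" is the finger opening in mm, from 0 to 87, set as the call begins (left out, the last holds). The fingers move at their own pace and stop on an object; the grip force is fixed at half the most. Time passes only in rows, so rows that do not move let the fingers close. It gives the time, the measured TCP pose, the force, the opening and the grip force at its end, in the units of the state.
- sense(): the state, without advancing time (a new reading comes with each control period).
- capture(name): name is "side" or "top" or "wrist"; returns a dict with "image" (480x640x3 uint8, blue, green, red), "fx", "fy", "cx", "cy" (pixels), "world_from_camera" (4x4, takes a point from camera to world coordinates); the wrist camera has in their place "hand_eye" (4x4, takes a point from camera to tool coordinates, whose origin is the TCP and whose axes are the flange's). Camera axes: x right, y up, looking along -z (the intrinsics and any distortion apply to the point x, -y, -z); pixel columns grow to the right and rows downward; lengths in m; the calibration is good to about 2 mm. The wrist camera is an equidistant fisheye: a pixel r from the principal point sees the ray r / f radians off the axis. A picture is of the moment at which its call begins: read the wrist's pose just before it. There is no depth.
- finish_job(): hands the job in; it is judged then, once.
The state is a dict: "time_s": time; "joints": joint angles; "joint_velocities": joint speeds; "effort": joint torques, N m; "tcp_pos": TCP position; "ee_rot": TCP orientation; "wrist_force": force on the tool from outside, world axes, zero at the start; "moment": the same for the moment, N m; "gripper_width": opening from 0.0 (shut) to 1.0 (fully open); "gripper_force": force on a finger pad.
Only numpy, scipy, OpenCV 4.12 (cv2) and the standard library are available. Lean on these libraries where they do the work, as an engineer would, in place of code of your own. Each camera call takes 0.05 s, during which the arm holds its last target. There are 200 camera calls.

## Working session

There is one attempt and no reset: what is moved stays moved. The work goes in short steps, Python scripts to look and compute and a tool call to move; the robot and the scene stay as the last step left them, time stands still between calls to the robot, and variables do not carry over. Pictures are saved under pics/ and viewed, at most 10 in all, crops included, and the job is handed in when it is done.

Besides the shell and the picture viewer there is one more tool, called by a JSON object that holds its "name" and its "arguments". move_arm: Moves the arm, as the interface text tells. Its arguments: {"type":"object","properties":{"targets":{"type":"string"},"gripper":{"type":"number"}},"required":["targets"]}

```bash
ls; mkdir -p pics; python3 - <<'E'
from station import *
import cv2
for n in ("side","top"):
    c=capture(n); cv2.imwrite(f"pics/{n}0.png",c["image"]); print(n,c["fx"],c["cx"],c["cy"],c["world_from_camera"])
s=sense(); print(s)
c=capture("wrist"); print({k:v for k,v in c.items() if k!="image"}); cv2.imwrite("pics/wrist0.png",c["image"])
E
```

```text
pics
side 609.149998581985 313.3424657265796 243.3586672481379 [[-0.99346605  0.07581077 -0.08531081  0.39392287]
 [-0.11385144 -0.71033144  0.69459851  0.9699864 ]
 [-0.0079409   0.6997728   0.71432134  1.01076282]
 [ 0.          0.          0.          1.        ]]
top 478.10699701369555 324.2591572235382 243.96512465916678 [[-0.00186787  0.99082644 -0.13512761  0.32091669]
 [-0.99944056  0.00266261  0.03333897  0.03400559]
 [ 0.03339292  0.13511429  0.99026716  1.17548154]
 [ 0.          0.          0.          1.        ]]
{'time_s': 0.1, 'joints': array([ 9.14785854e+01,  2.20849870e+01,  3.88727833e-01, -2.40327359e-02,
       -6.84110498e+01, -1.48171141e+01]), 'joint_velocities': array([ 0.05420914, -0.06659779,  0.13083381,  0.10466552, -0.11692193,
       -0.00752286]), 'effort': array([-2.66119259e-04, -3.91687703e+01,  1.87936145e+01,  4.23187897e+00,
        1.34617285e-02, -7.93321351e-05]), 'tcp_pos': array([0.14404953, 0.60763077, 0.22159438]), 'ee_rot': array([[ 9.72988271e-01, -2.30854300e-01, -3.41568871e-04],
       [-2.30854530e-01, -9.72986456e-01, -1.88230472e-03],
       [ 1.02196255e-04,  1.91031314e-03, -9.99998170e-01]]), 'wrist_force': array([ 0.38317182,  0.271416  , -0.29215172]), 'moment': array([ 0.04492358, -0.02788654,  0.03310126]), 'gripper_force': 0.0, 'gripper_width': 0.9987362895004709}
{'fx': 371.64829954431775, 'fy': 371.64829954431775, 'cx': 318.52574582123003, 'cy': 241.22864132576055, 'hand_eye': array([[ 6.87362873e-04,  9.61929454e-01,  2.73297004e-01,
         7.54216327e-02],
       [ 9.99999681e-01, -7.72580989e-04,  2.04194538e-04,
         6.10354693e-04],
       [ 4.07564810e-04,  2.73296776e-01, -9.61929678e-01,
        -1.61569928e-01],
       [ 0.00000000e+00,  0.00000000e+00,  0.00000000e+00,
         1.00000000e+00]])}
```

View pics/top0.png

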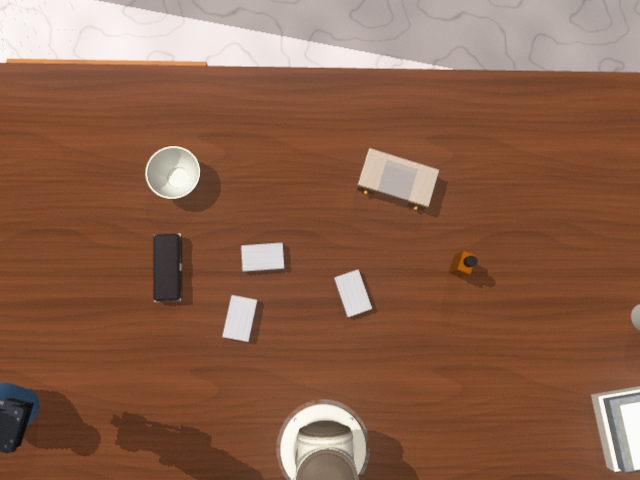

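View pics/side0.png

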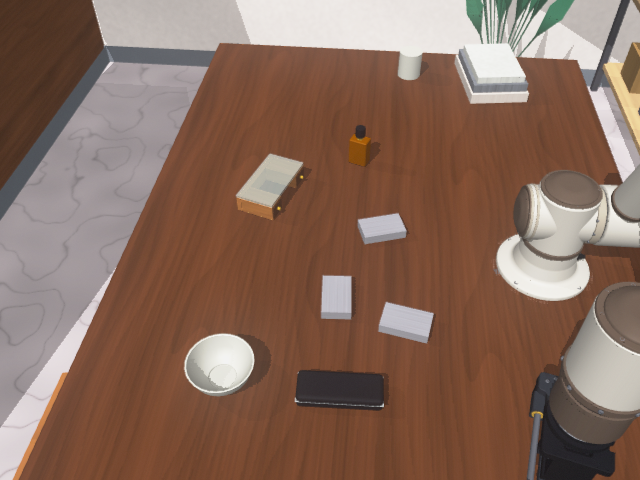

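The top view shows three tray-like boxes at (263,257), (240,318) and (353,293). The base is near (323,445), so the farthest, and the one meant, is (263,257), seen at (337,297) in the side view. The organiser is at (398,180) with its knobs at (366,192) and (416,207), so its front faces the robot. The case, the bowl and the bottle are at (167,267), (173,173) and (466,263).

```bash
cat >h.py <<'E'
import numpy as np, cv2
from station import *
def ray(c,uv):
    T=np.array(c["world_from_camera"]); d=np.array([(uv[0]-c["cx"])/c["fx"],-(uv[1]-c["cy"])/c["fy"],-1.])
    d=T[:3,:3]@d; return T[:3,3],d/np.linalg.norm(d)
def onz(c,uv,z):
    o,d=ray(c,uv); return o+d*(z-o[2])/d[2]
def tri(c1,u1,c2,u2):
    o1,d1=ray(c1,u1); o2,d2=ray(c2,u2)
    s=np.linalg.lstsq(np.c_[d1,-d2],o2-o1,rcond=None)[0]
    a,b=o1+s[0]*d1,o2+s[1]*d2; return (a+b)/2,np.linalg.norm(a-b)
E
python3 - <<'E'
from h import *
np.set_printoptions(precision=4,suppress=True)
C={n:capture(n) for n in("top","side")}
for n,c in C.items():
    hsv=cv2.cvtColor(c["image"],cv2.COLOR_BGR2HSV)
    for (x,y) in {"top":[(263,257),(390,160),(398,180),(365,180),(300,200)],"side":[(337,290),(337,312),(275,172),(260,210),(300,250)]}[n]: print(n,x,y,hsv[y,x],c["image"][y,x])
    m=((hsv[...,1]<70)&(hsv[...,2]>110)).astype(np.uint8)
    m[:90]=0
    k,l,st,ce=cv2.connectedComponentsWithStats(m)
    for i in range(1,k):
        if st[i,4]>200:
            cn=cv2.findContours((l==i).astype(np.uint8),0,2)[0][0]
            r=cv2.minAreaRect(cn); print(n,st[i],ce[i],cv2.boxPoints(r).round(1).tolist())
E
```

```text
top 263 257 [165   2 218] [217 216 218]
top 390 160 [ 15  42 207] [173 190 207]
top 398 180 [ 15  25 185] [167 176 185]
top 365 180 [ 15  48 219] [178 199 219]
top 300 200 [ 10 160 129] [ 48  76 129]
top [ 145  146   55   53 2302] [172.1546 172.0482] [[145.0, 146.0], [199.0, 146.0], [199.0, 198.0], [145.0, 198.0]]
top [ 359  148   80   59 2845] [398.5378 176.9438] [[357.6000061035156, 184.5], [369.20001220703125, 147.5], [439.6000061035156, 169.5], [427.8999938964844, 206.60000610351562]]
top [ 241  243   44   29 1127] [262.1091 256.6539] [[240.0, 244.89999389648438], [282.3999938964844, 241.8000030517578], [284.29998779296875, 268.3999938964844], [241.89999389648438, 271.3999938964844]]
top [ 334  269   38   49 1147] [352.5039 292.9146] [[332.8999938964844, 277.1000061035156], [358.3999938964844, 268.29998779296875], [372.3999938964844, 308.79998779296875], [346.8999938964844, 317.6000061035156]]
top [ 222  295   36   47 1188] [239.3215 318.0463] [[221.39999389648438, 336.6000061035156], [230.60000610351562, 293.6000061035156], [257.20001220703125, 299.20001220703125], [247.89999389
[... 1676 characters left out ...]
2 6958] [608.0917 355.5757] [[564.0, 282.0], [639.0, 282.0], [639.0, 413.0], [564.0, 413.0]]
side [ 378  302   56   41 1584] [405.5208 321.9457] [[376.79998779296875, 330.70001220703125], [384.3999938964844, 300.3999938964844], [434.1000061035156, 312.79998779296875], [426.5, 343.1000061035156]]
side [ 184  333   71   63 3436] [219.016  363.7523] [[173.5, 371.29998779296875], [213.10000610351562, 316.79998779296875], [264.3999938964844, 354.1000061035156], [224.8000030517578, 408.70001220703125]]
side [529 414  12  66 253] [533.913  446.5534] [[527.9000244140625, 478.70001220703125], [536.0, 413.6000061035156], [540.4000244140625, 414.20001220703125], [532.2000122070312, 479.29998779296875]]
```

```bash
python3 - <<'E'
import cv2
t=cv2.imread("pics/top0.png")[130:230,330:470]; s=cv2.imread("pics/side0.png")[140:330,225:365]
a=cv2.resize(t,(560,400),interpolation=cv2.INTER_CUBIC)
b=cv2.resize(s,None,fx=3.1,fy=3.1,interpolation=cv2.INTER_CUBIC)
cv2.imwrite("pics/crop_t.png",a);cv2.imwrite("pics/crop_s.png",b);print(b.shape)
E
```

```text
(589, 434, 3)
```

View pics/crop_t.png

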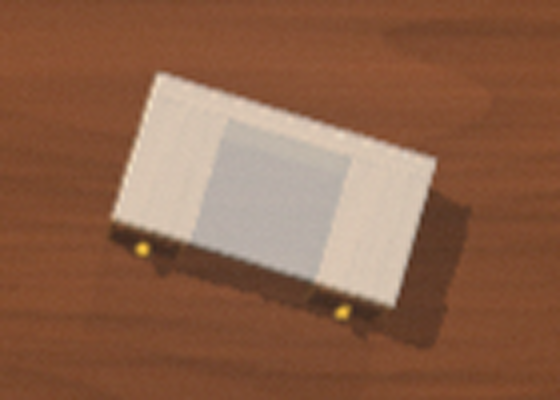

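View pics/crop_s.png

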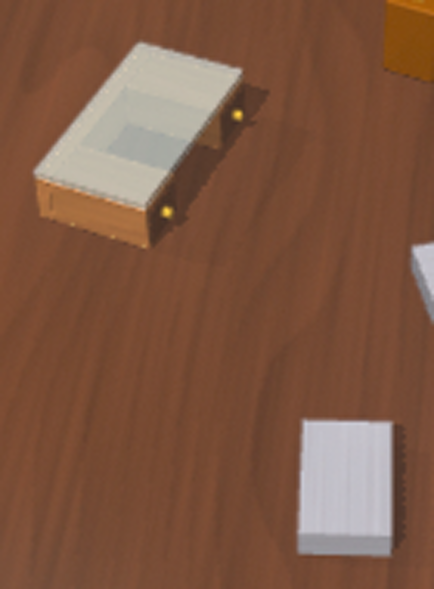

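The crops show the organiser's top corners, the open bay under the glass between the drawers with brass knobs, and the flat, brushed top face of the tray. Next I triangulate those corners.

```bash
python3 - <<'E'
from h import *
np.set_printoptions(precision=4,suppress=True)
t,s=capture("top"),capture("side")
P={"org":[((358,184.8),(272.1,206.8)),((369.5,148),(236.6,197.1)),((439,169.5),(270.2,153.5)),((429,206.5),(303.4,162.6))],
"tray":[((282.4,241.8),(322.4,275.5)),((284.3,268.4),(351,276)),((241.9,271.4),(351,312.6)),((240.5,244.9),(321,312.3))],
"knob":[((330+142/4,130+249/4),(225+167/3.1,140+212/3.1)),((330+342/4,130+313/4),(225+237/3.1,140+115/3.1))]}
for n,l in P.items():
    for a,b in l: p,e=tri(t,a,s,b); print(n,p,round(e,4))
    zz=np.mean([tri(t,a,s,b)[0][2] for a,b in l]); Z={"org":.048,"tray":.022,"knob":zz}[n]
    Q=np.array([(onz(t,a,Z)[:2]+onz(s,b,Z)[:2])/2 for a,b in l]); print(zz,Q,Q.mean(0),[np.linalg.norm(Q[i]-Q[i-1]).round(4) for i in range(len(Q))])
    if n!="knob":
        for i in range(4):
            d=Q[i]-Q[i-1]; print(np.degrees(np.arctan2(d[1],d[0])).round(1))
for nm,p,z in (("other1",(352.5,293),.022),("other2",(239.3,318),.022),("case",(167,267),.036),("bowl",(172,173),.05)): print(nm,onz(t,p,z))
E
```

```text
org [ 0.6222 -0.0873  0.0373] 0.0012
org [ 0.7159 -0.1174  0.0337] 0.0038
org [ 0.6605 -0.2879  0.0408] 0.0029
org [ 0.5687 -0.2606  0.0391] 0.0007
0.03771415362157768 [[ 0.6195 -0.0809]
 [ 0.7111 -0.1082]
 [ 0.6585 -0.2819]
 [ 0.567  -0.2537]] [ 0.639  -0.1812] [np.float64(0.1807), np.float64(0.0956), np.float64(0.1816), np.float64(0.0957)]
73.1
-16.6
-106.9
162.9
tray [0.4831 0.0974 0.0158] 0.0022
tray [0.4196 0.092  0.0153] 0.001
tray [0.4123 0.1939 0.0178] 0.0015
tray [0.4753 0.1989 0.0169] 0.0018
0.016438022995816606 [[0.4824 0.1   ]
 [0.4193 0.0948]
 [0.4121 0.1952]
 [0.4747 0.2005]] [0.4471 0.1476] [np.float64(0.1008), np.float64(0.0634), np.float64(0.1007), np.float64(0.0629)]
-85.6
-175.3
94.1
4.8
knob [ 0.6099 -0.1084  0.0142] 0.0003
knob [ 0.5703 -0.2332  0.0133] 0.0004
0.013709199434654429 [[ 0.61   -0.1086]
 [ 0.5702 -0.2329]] [ 0.5901 -0.1708] [np.float64(0.1305), np.float64(0.1305)]
other1 [ 0.3594 -0.0726  0.022 ]
other2 [0.3005 0.1971 0.022 ]
case [0.4204 0.3679 0.036 ]
bowl [0.6454 0.3614 0.05  ]
```

{"name": "move_arm", "arguments": {"targets": "0.6 -1 0 -0.7;0.6 -1 0 -0.7;0.6 -1 0 -0.7;0.6 -1 0 -0.7;0.6 -1 0 -0.7;0.6 -1 0 -0.7;0.6 -1 0 -0.7;0.6 -1 0 -0.7;0.6 -1 0 -0.7;0.6 -1 0 -0.7", "gripper": 87}}

```text
time_s: 1.18
tcp_pos: [0.2946, 0.3568, 0.2228]
ee_rot: [[0.663, -0.749, 0.0], [-0.749, -0.663, 0.0], [-0.0, -0.0, -1.0]]
wrist_force: [0.9, 0.8, 0.4]
gripper_width: 1.0
gripper_force: 0.0
```

{"name": "move_arm", "arguments": {"targets": "0.6 -1 0 -0.7;0.6 -1 0 -0.7;0.6 -1 0 -0.7;0.6 -1 0 -0.7;0.6 -1 0 -0.7;0.6 -1 0 -0.7;0.6 -1 0 -0.7;0.6 -1 0 -0.7;0.6 -1 0 -0.7;0.6 -1 0 -0.7"}}

```text
time_s: 2.02
tcp_pos: [0.4447, 0.1068, 0.2228]
ee_rot: [[0.113, -0.994, 0.001], [-0.994, -0.113, 0.0], [-0.0, -0.001, -1.0]]
wrist_force: [-0.1, -0.1, 0.7]
gripper_width: 1.002
gripper_force: 0.0
```

{"name": "move_arm", "arguments": {"targets": "0 0 0 0;0 0 0 0"}}

```text
time_s: 2.18
tcp_pos: [0.4445, 0.107, 0.2225]
ee_rot: [[0.113, -0.994, -0.0], [-0.994, -0.113, -0.0], [-0.0, 0.0, -1.0]]
wrist_force: [-0.8, 1.0, -0.3]
gripper_width: 0.997
gripper_force: 0.0
```

```bash
cat >>h.py <<'E'
def wcap():
    s=sense(); c=capture("wrist"); T=np.eye(4); T[:3,:3]=s["ee_rot"]; T[:3,3]=s["tcp_pos"]; c["W"]=T@np.array(c["hand_eye"]); return s,c
def wonz(c,uv,z):
    v=np.array([uv[0]-c["cx"],uv[1]-c["cy"]]); r=np.linalg.norm(v); th=r/c["fx"]; v=v/r
    d=c["W"][:3,:3]@np.array([np.sin(th)*v[0],-np.sin(th)*v[1],-np.cos(th)]); o=c["W"][:3,3]; return o+d*(z-o[2])/d[2]
E
python3 - <<'E'
from h import *
np.set_printoptions(precision=4,suppress=True)
s,c=wcap(); im=c["image"]; cv2.imwrite("pics/w1.png",im)
hsv=cv2.cvtColor(im,cv2.COLOR_BGR2HSV)
m=((hsv[...,1]<50)&(hsv[...,2]>120)).astype(np.uint8)
for cn in cv2.findContours(m,0,2)[0]:
    if cv2.contourArea(cn)>1500:
        a=cv2.approxPolyDP(cn,6,True)[:,0]; print(cv2.contourArea(cn),a.tolist())
        print(np.array([wonz(c,p,.022)[:2] for p in a.astype(float)]))
E
```

```text
1993.0 [[384, 312], [406, 317], [409, 281], [423, 275], [465, 315], [475, 313], [483, 295], [403, 266]]
[[0.3612 0.2062]
 [0.3349 0.2103]
 [0.3404 0.1672]
 [0.3262 0.1589]
 [0.2637 0.2029]
 [0.2514 0.1996]
 [0.2475 0.1763]
 [0.3503 0.151 ]]
5726.5 [[285, 199], [281, 294], [338, 297], [342, 201]]
[[0.4796 0.0949]
 [0.4748 0.1969]
 [0.414  0.1933]
 [0.4234 0.0905]]
4731.5 [[639, 108], [611, 127], [597, 172], [604, 225], [629, 248], [639, 248]]
[[ 0.0552 -0.0882]
 [ 0.1066 -0.0488]
 [ 0.1203  0.0107]
 [ 0.0881  0.0724]
 [ 0.0244  0.096 ]
 [ 0.0011  0.0935]]
5689.5 [[462, 18], [370, 27], [379, 88], [474, 74]]
[[ 0.3235 -0.1171]
 [ 0.4167 -0.0861]
 [ 0.4013 -0.0249]
 [ 0.3052 -0.0589]]
```

View pics/w1.png

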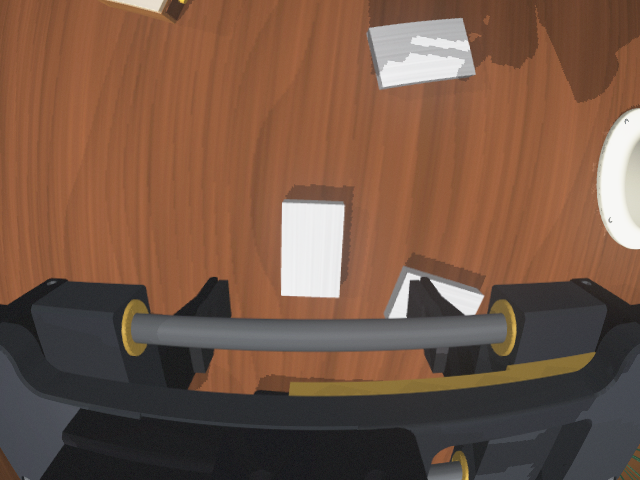

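The tray is the white quad at (285,199), (342,201), (338,297), (281,294). Allowing for its visible end wall, it agrees with the fixed cameras within 2 mm. The pads will straddle its -y end.

{"name": "move_arm", "arguments": {"targets": "0.26 -0.26 -1 -0.4;0 0 -1 0;0 0 -1 0;0 0 -1 0;0 0 -1 0;0 0 -1 0;0 0 -1 0;0 0 -0.9 0;0 0 -0.76 0;0 0 0 0"}}

```text
time_s: 3.07
tcp_pos: [0.448, 0.1014, 0.0031]
ee_rot: [[0.083, -0.997, -0.006], [-0.997, -0.083, -0.004], [0.003, 0.007, -1.0]]
wrist_force: [-0.8, -0.8, -0.1]
gripper_width: 0.998
gripper_force: 0.0
```

{"name": "move_arm", "arguments": {"targets": "0 0 0 0;0 0 0 0;0 0 0 0;0 0 0 0;0 0 0 0;0 0 0 0;0 0 0 0;0 0 0 0", "gripper": 50}}

```text
time_s: 3.73
tcp_pos: [0.4512, 0.102, 0.0071]
ee_rot: [[0.082, -0.997, 0.002], [-0.997, -0.082, 0.001], [-0.001, -0.002, -1.0]]
wrist_force: [-2.2, 1.6, 5.3]
gripper_width: 0.708
gripper_force: 30.0
```

{"name": "move_arm", "arguments": {"targets": "0 0 0.2 0;0 0 0.2 0;0 0 0.2 0;0 0 0.2 0;0 0 0.2 0;0 0 0.2 0;0 0 0 0"}}

```text
time_s: 4.32
tcp_pos: [0.4513, 0.102, 0.0371]
ee_rot: [[0.081, -0.997, 0.002], [-0.997, -0.081, 0.001], [-0.001, -0.002, -1.0]]
wrist_force: [-0.4, 0.0, -3.1]
gripper_width: 0.708
gripper_force: 30.0
```

```bash
python3 - <<'E'
from h import *
s,c=wcap(); a=c["image"][100:400]; b=capture("side")["image"][180:380,250:450]
b=cv2.resize(b,(300,300)); cv2.imwrite("pics/w2.png",cv2.resize(np.hstack([a[:, 100:540],b]),(740,300)))
print(s["wrist_force"],s["moment"],s["tcp_pos"])
E
```

```text
[-0.39384656  0.04132453 -3.12169333] [-0.09183878 -0.06115118  0.00680411] [0.45130561 0.10196283 0.03713539]
```

View pics/w2.png

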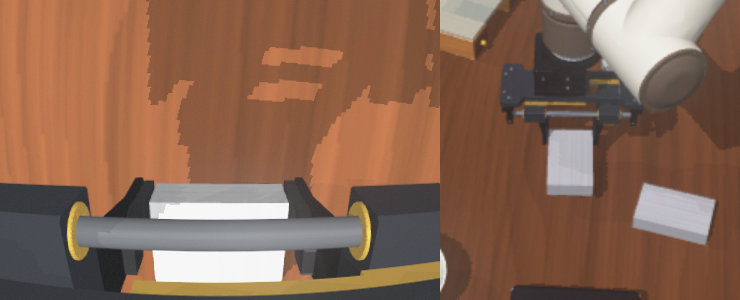

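The pads hold the tray level with its full weight (3 N), so it won't swing down by gravity alone. I will lever it upright by hooking its free end under the front edge of the fixed glass. First, I measure the organiser more closely with the wrist camera.

{"name": "move_arm", "arguments": {"targets": "0.2 0 1 0;0.5 -0.4 1 0;0.6 -0.4 1 0;0.6 -0.5 1 0;0.6 -0.5 1 0;0.6 -0.5 1 0;0.6 -0.5 1 0;0.6 -0.5 1 0;0.5 -0.4 0.5 0;0 0 0 0"}}

```text
time_s: 5.25
tcp_pos: [0.5742, 0.0077, 0.2514]
ee_rot: [[0.079, -0.997, 0.007], [-0.997, -0.079, 0.0], [0.0, -0.007, -1.0]]
wrist_force: [0.5, 1.1, -2.5]
gripper_width: 0.706
gripper_force: 30.0
```

```bash
python3 - <<'E'
from h import *
np.set_printoptions(precision=4,suppress=True)
s,c=wcap(); print(s["tcp_pos"]); cv2.imwrite("pics/w3.png",c["image"])
hsv=cv2.cvtColor(c["image"],cv2.COLOR_BGR2HSV)
m=((hsv[...,1]<75)&(hsv[...,2]>110)).astype(np.uint8)
for cn in cv2.findContours(m,0,2)[0]:
    if cv2.contourArea(cn)>1500:
        a=cv2.approxPolyDP(cn,6,True)[:,0]; print(cv2.contourArea(cn),a.tolist())
        print(np.array([wonz(c,p,.048)[:2] for p in a.astype(float)]))
m=cv2.inRange(hsv,(20,150,150),(35,255,255))
for cn in cv2.findContours(m,0,2)[0]:
    if cv2.contourArea(cn)>8: p=cn[:,0].mean(0); print("gold",p,cv2.contourArea(cn),wonz(c,p,.022))
E
```

```text
[0.5742 0.0077 0.2514]
3943.5 [[252, 350], [257, 381], [382, 375], [384, 350]]
[[0.6404 0.1738]
 [0.6344 0.2193]
 [0.4838 0.1971]
 [0.4873 0.1607]]
4275.0 [[462, 331], [177, 333], [197, 333], [207, 343], [358, 347], [453, 341]]
[[0.3959 0.132 ]
 [0.7326 0.1631]
 [0.7067 0.1592]
 [0.695  0.1714]
 [0.5184 0.1582]
 [0.4043 0.1459]]
4778.5 [[249, 302], [251, 318], [388, 313], [380, 283], [257, 283]]
[[0.6441 0.1113]
 [0.6417 0.131 ]
 [0.4904 0.112 ]
 [0.5045 0.0768]
 [0.6356 0.0878]]
4351.5 [[542, 126], [463, 139], [472, 191], [549, 177]]
[[ 0.341  -0.1144]
 [ 0.4359 -0.0838]
 [ 0.4183 -0.0315]
 [ 0.3224 -0.0598]]
10365.5 [[329, 0], [228, 0], [191, 87], [278, 118]]
[[ 0.5831 -0.2103]
 [ 0.6844 -0.2075]
 [ 0.7142 -0.114 ]
 [ 0.6228 -0.0847]]
13935.5 [[59, 0], [9, 0], [3, 32], [0, 220], [14, 299], [57, 277], [46, 143]]
[[ 0.9061 -0.2367]
 [ 1.0062 -0.2596]
 [ 1.0075 -0.2136]
 [ 1.0078  0.0416]
 [ 1.0055  0.1587]
 [ 0.9054  0.1113]
 [ 0.9065 -0.0585]]
gold [429.4615 475.6154] 12.0 [0.3561 0.4337 0.022 ]
gold [465.0769 348.3846] 60.0 [0.3715 0.1723 0.022 ]
gold [466.2812 320.    ] 72.5 [0.3808 0.1303 0.022 ]
gold [172.037  331.7963] 152.5 [0.7504 0.1788 0.022 ]
gold [295.4615 100.0769] 32.5 [ 0.6092 -0.1059  0.022 ]
```

View pics/w3.png

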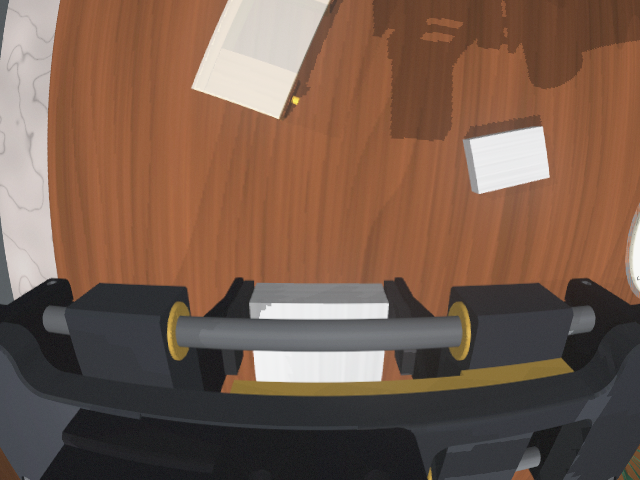

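The organiser's near edge runs from (278,118) to (191,87), with a knob at (295,100), and it agrees with the fixed cameras within 5 mm. I take the front's middle as (0.5955,-0.171), with the bay pointing along about -17°. Next I spin the tray to point at the bay.

{"name": "move_arm", "arguments": {"targets": "-0.18 -0.29 -0.15 -1;-0.18 -0.29 -0.15 -1;-0.18 -0.29 -0.15 -1;-0.18 -0.29 -0.15 -1;-0.18 -0.29 -0.15 -1;-0.18 -0.29 -0.15 -1;-0.18 -0.29 -0.15 -1;-0.18 -0.29 -0.15 -1;-0.18 -0.29 -0.15 -1;-0.18 -0.29 -0.15 -1"}}

```text
time_s: 6.13
tcp_pos: [0.5235, -0.0632, 0.209]
ee_rot: [[-0.714, -0.7, -0.004], [-0.7, 0.714, 0.0], [0.003, 0.003, -1.0]]
wrist_force: [-0.1, -0.4, -2.7]
gripper_width: 0.706
gripper_force: 30.0
```

{"name": "move_arm", "arguments": {"targets": "-0.18 -0.29 -0.15 -1;-0.18 -0.29 -0.15 -1;-0.18 -0.29 -0.15 -1;-0.18 -0.29 -0.15 -1;-0.18 -0.29 -0.15 -1;-0.18 -0.29 -0.15 -1;-0.18 -0.29 -0.15 -1;-0.18 -0.29 -0.15 -1;-0.18 -0.29 -0.15 -1;-0.18 -0.29 -0.15 -1"}}

```text
time_s: 6.97
tcp_pos: [0.4785, -0.1355, 0.1716]
ee_rot: [[-0.995, 0.097, -0.004], [0.097, 0.995, 0.001], [0.004, 0.0, -1.0]]
wrist_force: [0.1, 0.3, -3.0]
gripper_width: 0.708
gripper_force: 30.0
```

{"name": "move_arm", "arguments": {"targets": "0 0 -0.5 -1;0 0 -0.5 -1;0 0 -0.5 -0.3;0 0 -0.7 0;0 0 -0.7 0;0 0 -0.7 0;0 0 -0.7 0;0 0 -0.7 0;0 0 0 0;0 0 0 0"}}

```text
time_s: 7.8
tcp_pos: [0.4787, -0.1356, 0.0472]
ee_rot: [[-0.957, 0.289, -0.005], [0.289, 0.957, -0.0], [0.005, -0.001, -1.0]]
wrist_force: [0.7, 0.5, -2.9]
gripper_width: 0.709
gripper_force: 30.0
```

```bash
cat > rel.py <<'E'
from h import *
F=np.array([.5955,-.171]); a=np.radians(-17); u=np.array([np.cos(a),np.sin(a)]); v=np.array([-u[1],u[0]])
def rel():
    s=sense(); d=s["tcp_pos"][:2]-F; R=s["ee_rot"]
    print("h %.1f lat %.1f z %.1f mm yaw %.2f"%(d@u*1e3,d@v*1e3,s["tcp_pos"][2]*1e3,np.degrees(np.arctan2(R[1,0],R[0,0]))),"F",s["wrist_force"].round(1),"u v",u.round(3),v.round(3))
    return s
E
python3 - <<'E'
from rel import *
rel()
t,s=capture("top")["image"][140:260,320:480],capture("side")["image"][130:290,220:420]
cv2.imwrite("pics/p4.png",np.hstack([cv2.resize(t,(400,300)),cv2.resize(s,(375,300))]))
E
```

```text
h -122.0 lat -0.2 z 47.2 mm yaw 163.18 F [ 0.7  0.5 -2.9] u v [ 0.956 -0.292] [0.292 0.956]
```

View pics/p4.png

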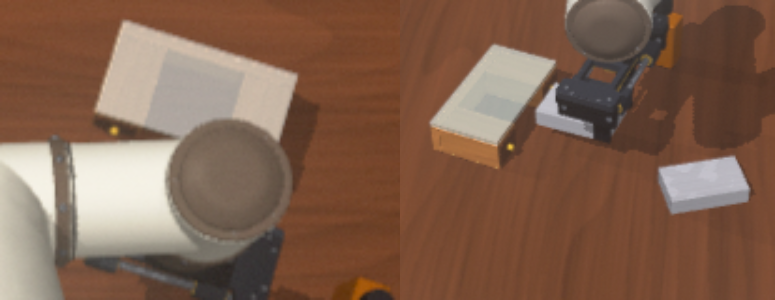

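The side view shows the gripper holding the tray level and lined up with the bay. I go down and slide the free end under the glass.

{"name": "move_arm", "arguments": {"targets": "0 0 -0.5 0;0 0 -0.6 0;0 0 0 0;0.34 -0.105 0 0;0.34 -0.105 0 0;0.34 -0.105 0 0;0.34 -0.105 0 0;0.34 -0.105 0 0;0.34 -0.105 0 0;0 0 0 0"}}

```text
time_s: 8.73
tcp_pos: [0.5344, -0.1522, 0.0213]
ee_rot: [[-0.957, 0.29, 0.003], [0.29, 0.957, -0.001], [-0.003, 0.0, -1.0]]
wrist_force: [0.4, -0.6, -4.0]
gripper_width: 0.709
gripper_force: 30.0
```

```bash
python3 - <<'E'
from rel import *
rel()
P=[(-68,25)]+[(-(66*np.cos(t)+7.5*np.sin(t))-2,32.5+66*np.sin(t)-7.5*np.cos(t)) for t in np.radians([8,16,24,32,40,48,56,64,72,80])]
for p,q in zip(P,P[1:]):
    d=(q[0]-p[0])*u/25; print("%.2f %.2f %.2f"%(d[0],d[1],(q[1]-p[1])/25),q)
E
```

```text
h -63.9 lat 0.1 z 21.3 mm yaw 163.17 F [ 0.4 -0.6 -4. ] u v [ 0.956 -0.292] [0.292 0.956]
-0.02 0.00 0.37 (np.float64(-68.40149079414414), np.float64(34.25841414780254))
0.03 -0.01 0.37 (np.float64(-67.51055210055654), np.float64(43.48260276438455))
0.08 -0.03 0.36 (np.float64(-65.34452502748016), np.float64(52.493027510683305))
0.13 -0.04 0.34 (np.float64(-61.94556882807315), np.float64(61.114310718218334))
0.17 -0.05 0.32 (np.float64(-57.37984031850159), np.float64(69.17864891591925))
0.22 -0.07 0.29 (np.float64(-51.736206210765104), np.float64(76.52907893381658))
0.25 -0.08 0.26 (np.float64(-45.1245134232321), np.float64(83.02253301260215))
0.29 -0.09 0.22 (np.float64(-37.67345103532286), np.float64(88.53262345482695))
0.31 -0.10 0.18 (np.float64(-29.528045500960182), np.float64(92.95210261766803))
0.33 -0.10 0.13 (np.float64(-20.84683787360897), np.float64(96.19495036630376))
```

{"name": "move_arm", "arguments": {"targets": "0 0 0.15 0;0 0 0.19 0;0 0 0.18 0;0 0 0.19 0;0 0 0.18 0;0.03 -0.01 0.18 0;0.03 -0.01 0.18 0;0.06 -0.02 0.17 0;0.07 -0.02 0.17 0;0 0 0 0"}}

```text
time_s: 9.57
tcp_pos: [0.5363, -0.1531, 0.0616]
ee_rot: [[-0.957, 0.29, -0.0], [0.29, 0.957, 0.0], [0.0, -0.0, -1.0]]
wrist_force: [-1.1, -0.3, -5.3]
gripper_width: 0.708
gripper_force: 30.0
```

```bash
python3 - <<'E'
from rel import *
s=rel(); print(s["moment"],s["gripper_width"])
s=capture("side")["image"][130:250,220:380]
cv2.imwrite("pics/p5.png",cv2.resize(s,(640,480)))
E
```

```text
h -61.8 lat -0.2 z 61.6 mm yaw 163.15 F [-1.1 -0.3 -5.3] u v [ 0.956 -0.292] [0.292 0.956]
[ 0.18607913  0.48782824 -0.04620097] 0.7080722078793247
```

View pics/p5.png

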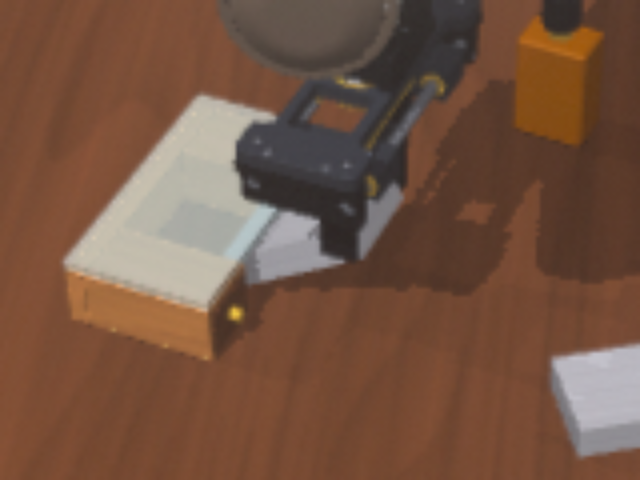

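The side view shows the tray tilting under the glass edge with little force. I continue along the arc to about 80°.

{"name": "move_arm", "arguments": {"targets": "0.09 -0.03 0.16 0;0.09 -0.03 0.16 0;0.11 -0.03 0.15 0;0.11 -0.04 0.14 0;0.13 -0.04 0.13 0;0.13 -0.04 0.13 0;0.15 -0.05 0.11 0;0.15 -0.05 0.11 0;0.15 -0.05 0.1 0;0 0 0 0"}}

```text
time_s: 10.45
tcp_pos: [0.5655, -0.1625, 0.0913]
ee_rot: [[-0.957, 0.29, 0.002], [0.29, 0.957, -0.0], [-0.002, 0.0, -1.0]]
wrist_force: [-2.7, 1.7, -2.4]
gripper_width: 0.71
gripper_force: 30.0
```

{"name": "move_arm", "arguments": {"targets": "0.15 -0.05 0.09 0;0.16 -0.05 0.07 0;0.16 -0.05 0.06 0;0 0 0 0"}}

```text
time_s: 10.78
tcp_pos: [0.5772, -0.1661, 0.0965]
ee_rot: [[-0.957, 0.29, 0.002], [0.29, 0.957, -0.0], [-0.002, 0.0, -1.0]]
wrist_force: [-1.8, 2.2, -2.7]
gripper_width: 0.707
gripper_force: 30.0
```

```bash
python3 - <<'E'
from rel import *
s=rel(); print(s["moment"],s["gripper_width"])
s=capture("side")["image"][130:250,220:380]
cv2.imwrite("pics/p6.png",cv2.resize(s,(640,480)))
E
```

```text
h -18.9 lat -0.7 z 96.5 mm yaw 163.17 F [-1.8  2.2 -2.7] u v [ 0.956 -0.292] [0.292 0.956]
[ 0.74411856  0.80503573 -0.096663  ] 0.7070117633045645
```

View pics/p6.png

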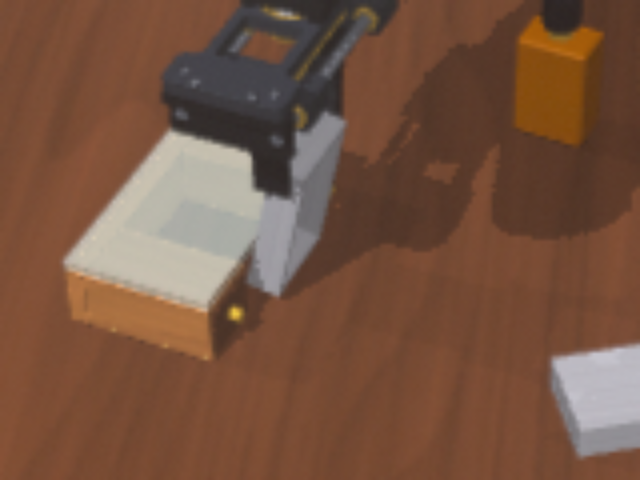

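The side view shows the tray close to vertical, its hollow side facing away from the organiser. Moving over the organiser's top turns it past vertical against the glass edge.

{"name": "move_arm", "arguments": {"targets": "0.19 -0.06 0 0;0.19 -0.06 0 0;0.19 -0.06 0 0;0.19 -0.06 0 0;0.19 -0.06 0 0;0.19 -0.06 -0.05 0;0.19 -0.06 -0.08 0;0.19 -0.06 -0.1 0;0.19 -0.06 -0.1 0;0.19 -0.06 -0.13 0"}}

```text
time_s: 11.67
tcp_pos: [0.6253, -0.1814, 0.0854]
ee_rot: [[-0.957, 0.289, 0.003], [0.289, 0.957, -0.001], [-0.004, 0.0, -1.0]]
wrist_force: [-2.1, 0.7, 4.2]
gripper_width: 0.707
gripper_force: 30.0
```

```bash
python3 - <<'E'
from rel import *
s=rel(); print(s["moment"],s["gripper_width"])
E
```

```text
h 31.5 lat -1.2 z 85.4 mm yaw 163.20 F [-2.1  0.7  4.2] u v [ 0.956 -0.292] [0.292 0.956]
[ 0.36267471  0.71091413 -0.04719607] 0.7069307928236942
```

{"name": "move_arm", "arguments": {"targets": "0 0 0.7 0;0 0 0.7 0;0 0 0.7 0;-0.77 0.235 0.1 1;-0.77 0.235 0.1 1;-0.77 0.235 0.1 1;-0.77 0.235 0.1 1;-0.77 0.235 0.1 1;-0.77 0.235 0.1 1;-0.77 0.235 0.1 1"}}

```text
time_s: 12.5
tcp_pos: [0.4895, -0.1395, 0.154]
ee_rot: [[-0.949, -0.316, 0.004], [-0.316, 0.949, 0.0], [-0.003, -0.001, -1.0]]
wrist_force: [0.3, 1.1, -3.6]
gripper_width: 0.707
gripper_force: 30.0
```

{"name": "move_arm", "arguments": {"targets": "0 0 0 1;0 0 0 1;0 0 0 1;0 0 0 1;0 0 0 1;0 0 0 1;0 0 0 1;0 0 0 1;0 0 0 1;0 0 0 1"}}

```text
time_s: 13.33
tcp_pos: [0.4904, -0.1397, 0.154]
ee_rot: [[-0.368, -0.93, 0.003], [-0.93, 0.368, 0.0], [-0.002, -0.003, -1.0]]
wrist_force: [1.4, 0.3, -2.8]
gripper_width: 0.702
gripper_force: 30.0
```

{"name": "move_arm", "arguments": {"targets": "0 0 0 1;0 0 0 1;0 0 0 1;0 0 0 1;0 0 0 1;0 0 0 1;0 0 0 1;0 0 0 1;0 0 0 1;0 0 0 1"}}

```text
time_s: 14.17
tcp_pos: [0.4903, -0.1397, 0.1539]
ee_rot: [[0.476, -0.88, 0.003], [-0.88, -0.476, 0.0], [0.001, -0.003, -1.0]]
wrist_force: [0.2, 0.3, -3.4]
gripper_width: 0.705
gripper_force: 30.0
```

{"name": "move_arm", "arguments": {"targets": "0 0 0 1;0 0 0 1;0 0 0 1;0 0 0 1;0 0 -0.5 1;0 0 -0.5 1;0 0 -0.5 1;0 0 -0.5 1;0 0 -0.5 1;0 0 0 0"}}

```text
time_s: 15.0
tcp_pos: [0.488, -0.1397, 0.0891]
ee_rot: [[0.957, -0.289, -0.003], [-0.289, -0.957, 0.001], [-0.003, 0.0, -1.0]]
wrist_force: [-0.6, 0.8, -2.7]
gripper_width: 0.707
gripper_force: 30.0
```

```bash
python3 - <<'E'
from rel import *
s=rel(); print(s["joints"])
E
```

```text
h -111.9 lat -1.4 z 89.1 mm yaw -16.79 F [-0.6  0.8 -2.7] u v [ 0.956 -0.292] [0.292 0.956]
[ 2.35556800e+00  1.91260395e+01 -2.59478209e+01 -5.46129559e-02
 -4.51074168e+01  7.08918456e+01]
```

{"name": "move_arm", "arguments": {"targets": "0 0 -0.4 0;0 0 -0.4 0;-0.23 0.07 -0.22 0;-0.23 0.07 -0.22 0;-0.19 0.06 -0.24 0;-0.19 0.06 -0.24 0;0 0 0 0"}}

```text
time_s: 15.58
tcp_pos: [0.4676, -0.1329, 0.049]
ee_rot: [[0.957, -0.29, 0.001], [-0.29, -0.957, 0.0], [0.001, -0.0, -1.0]]
wrist_force: [-3.1, 1.6, 3.4]
gripper_width: 0.705
gripper_force: 30.0
```

```bash
python3 - <<'E'
from rel import *
s=rel(); print(s["moment"],s["gripper_width"])
E
```

```text
h -133.5 lat -1.0 z 49.0 mm yaw -16.86 F [-3.1  1.6  3.4] u v [ 0.956 -0.292] [0.292 0.956]
[0.62863925 0.50431534 0.1057536 ] 0.7048302501181127
```

The table is now pressing the tray round as planned, about 6 N up. I continue laying it down.

{"name": "move_arm", "arguments": {"targets": "-0.15 0.05 -0.22 0;-0.15 0.05 -0.28 0;-0.1 0.03 -0.3 0;-0.1 0.03 -0.3 0;-0.05 0.01 -0.24 0;-0.04 0.01 -0.22 0;0 0 -0.16 0;0 0 0 0;0 0 0 0"}}

```text
time_s: 16.33
tcp_pos: [0.4532, -0.1289, 0.0057]
ee_rot: [[0.957, -0.29, -0.0], [-0.29, -0.957, -0.0], [-0.0, 0.0, -1.0]]
wrist_force: [-1.1, 0.1, 0.8]
gripper_width: 0.709
gripper_force: 30.0
```

```bash
python3 - <<'E'
from rel import *
s=rel(); print(s["moment"],s["gripper_width"])
np.set_printoptions(precision=4,suppress=True)
s,c=wcap(); hsv=cv2.cvtColor(c["image"],cv2.COLOR_BGR2HSV); cv2.imwrite("pics/w7.png",c["image"])
m=((hsv[...,1]<60)&(hsv[...,2]>70)).astype(np.uint8)
for cn in cv2.findContours(m,0,2)[0]:
    if cv2.contourArea(cn)>800:
        a=cv2.approxPolyDP(cn,5,True)[:,0]; W=np.array([wonz(c,p,.022)[:2] for p in a.astype(float)])-F
        print(cv2.contourArea(cn)); print(np.c_[a,W@u*1e3,W@v*1e3].round(0).tolist())
E
```

```text
h -148.4 lat -1.3 z 5.7 mm yaw -16.85 F [-1.1  0.1  0.8] u v [ 0.956 -0.292] [0.292 0.956]
[-0.05020582  0.4410347  -0.01850607] 0.7086618627020229
5886.0
[[0.0, 350.0, -188.0, 204.0], [0.0, 446.0, -299.0, 273.0], [8.0, 459.0, -315.0, 272.0], [1.0, 470.0, -343.0, 301.0], [8.0, 479.0, -355.0, 299.0], [38.0, 479.0, -330.0, 241.0], [80.0, 407.0, -221.0, 145.0], [139.0, 416.0, -219.0, 101.0], [35.0, 395.0, -220.0, 184.0]]
4299.5
[[594.0, 313.0, -155.0, -153.0], [585.0, 306.0, -150.0, -144.0], [479.0, 316.0, -150.0, -77.0], [471.0, 357.0, -173.0, -77.0], [484.0, 355.0, -173.0, -85.0], [486.0, 362.0, -177.0, -87.0], [551.0, 346.0, -172.0, -127.0], [562.0, 350.0, -176.0, -136.0], [568.0, 334.0, -166.0, -137.0], [592.0, 329.0, -165.0, -155.0]]
3917.0
[[43.0, 313.0, -156.0, 149.0], [48.0, 331.0, -167.0, 149.0], [69.0, 334.0, -167.0, 133.0], [66.0, 322.0, -159.0, 133.0], [82.0, 320.0, -157.0, 121.0], [95.0, 328.0, -161.0, 113.0], [114.0, 363.0, -182.0, 106.0], [153.0, 363.0, -179.0, 82.0], [168.0, 370.0, -182.0, 74.0], [159.0, 316.0, -151.0, 73.0], [51.0, 306.0, -151.0, 141.0]]
46918.5
[[239.0, 76.0, -47.0, 29.0], [245.0, 318.0, -150.0, 31.0], [179.0, 316.0, -150.0, 62.0], [178.0, 344.0, -166.0, 65.0], [288.0, 351.0, -167.0, 12.0], [458.0, 346.0, -166.0, -69.0], [457.0, 316.0, -150.0, -66.0], [392.0, 318.0, -150.0, -35.0], [397.0, 76.0, -47.0, -32.0]]
```

{"name": "move_arm", "arguments": {"targets": "0 0 -0.1 0;0 0 0 0;0 0 0 0"}}

```text
time_s: 16.63
tcp_pos: [0.4538, -0.1288, 0.0038]
ee_rot: [[0.957, -0.289, 0.002], [-0.289, -0.957, -0.0], [0.002, -0.0, -1.0]]
wrist_force: [-1.7, 0.3, 0.8]
gripper_width: 0.708
gripper_force: 30.0
```

{"name": "move_arm", "arguments": {"targets": "0 0 0 0;0 0 0 0;0 0 0 0;0 0 0 0;0 0 0 0", "gripper": 74}}

```text
time_s: 17.05
tcp_pos: [0.4532, -0.1287, 0.0036]
ee_rot: [[0.957, -0.29, 0.001], [-0.29, -0.957, -0.0], [0.001, -0.0, -1.0]]
wrist_force: [0.4, -0.2, -0.5]
gripper_width: 0.843
gripper_force: 0.0
```

```bash
python3 - <<'E'
from rel import *
s=rel(); print(s["gripper_width"])
s,c=wcap(); g=cv2.cvtColor(c["image"],cv2.COLOR_BGR2GRAY)
print("col",[(r,int(g[r,318])) for r in range(56,350,4)])
print("row180",[(x,int(g[180,x])) for x in range(220,420,4)])
hsv=cv2.cvtColor(c["image"],cv2.COLOR_BGR2HSV)
m=((hsv[...,1]<60)&(hsv[...,2]>70)).astype(np.uint8)
cn=max(cv2.findContours(m,0,2)[0],key=cv2.contourArea); a=cv2.approxPolyDP(cn,5,True)[:,0]
for z in(.022,): W=np.array([wonz(c,p,z)[:2] for p in a.astype(float)])-F; print(np.c_[a,W@u*1e3,W@v*1e3].round(0).tolist())
E
```

```text
h -148.5 lat -1.2 z 3.6 mm yaw -16.83 F [ 0.4 -0.2 -0.5] u v [ 0.956 -0.292] [0.292 0.956]
0.8428407820616359
col [(56, 103), (60, 104), (64, 106), (68, 106), (72, 107), (76, 235), (80, 236), (84, 220), (88, 111), (92, 177), (96, 176), (100, 230), (104, 230), (108, 230), (112, 230), (116, 229), (120, 230), (124, 230), (128, 229), (132, 229), (136, 229), (140, 229), (144, 229), (148, 229), (152, 234), (156, 234), (160, 234), (164, 234), (168, 234), (172, 234), (176, 234), (180, 234), (184, 234), (188, 234), (192, 233), (196, 234), (200, 234), (204, 234), (208, 233), (212, 233), (216, 234), (220, 234), (224, 233), (228, 234), (232, 234), (236, 234), (240, 234), (244, 233), (248, 207), (252, 182), (256, 181), (260, 182), (264, 181), (268, 180), (272, 182), (276, 182), (280, 181), (284, 181), (288, 180), (292, 162), (296, 124), (300, 123), (304, 122), (308, 130), (312, 178), (316, 176), (320, 79), (324, 106), (328, 121), (332, 137), (336, 150), (340, 159), (344, 147), (348, 132)]
row180 [(220, 105), (224, 106), (228, 106), (232, 108), (236, 107), (240, 234), (244, 234), (248, 234), (252, 114), (256, 131), (260, 180), (264, 182), (268, 184), (272, 179), (276, 184), (280, 184), (284, 179), (288, 185), (292, 232), (296, 234), (300, 235), (304, 236), (308, 234), (312, 235), (316, 237), (320, 230), (324, 233), (328, 235), (332, 234), (336, 234), (340, 235), (344, 238), (348, 231), (352, 232), (356, 231), (360, 232), (364, 236), (368, 233), (372, 232), (376, 231), (380, 162), (384, 156), (388, 234), (392, 233), (396, 227), (400, 89), (404, 88), (408, 86), (412, 87), (416, 86)]
[[238.0, 77.0, -48.0, 30.0], [248.0, 316.0, -148.0, 29.0], [389.0, 316.0, -148.0, -33.0], [398.0, 77.0, -48.0, -32.0]]
```

The bright 4 mm rim with shadowed inner walls shows the tray is hollow side up, lying flat from 148 to 48 mm in front of the bay and within 2 mm of its middle line. I regrip its outer end by about 5 mm and slide it in.

{"name": "move_arm", "arguments": {"targets": "-0.15 0.05 0 0;0 0 0 0;0 0 0 0"}}

```text
time_s: 17.35
tcp_pos: [0.4488, -0.1275, 0.0035]
ee_rot: [[0.957, -0.29, -0.0], [-0.29, -0.957, -0.0], [-0.0, 0.0, -1.0]]
wrist_force: [1.1, -0.3, 0.7]
gripper_width: 0.852
gripper_force: 0.0
```

{"name": "move_arm", "arguments": {"targets": "0 0 0 0;0 0 0 0;0 0 0 0;0 0 0 0;0 0 0 0", "gripper": 50}}

```text
time_s: 17.77
tcp_pos: [0.4493, -0.1275, 0.0036]
ee_rot: [[0.957, -0.29, 0.0], [-0.29, -0.957, -0.0], [0.0, -0.0, -1.0]]
wrist_force: [0.1, -0.8, 0.0]
gripper_width: 0.707
gripper_force: 30.0
```

{"name": "move_arm", "arguments": {"targets": "0.42 -0.128 0 0;0.42 -0.128 0 0;0.42 -0.128 0 0;0.42 -0.128 0 0;0.42 -0.128 0 0;0.42 -0.128 0 0;0.42 -0.128 0 0;0 0 0 0"}}

```text
time_s: 18.43
tcp_pos: [0.5231, -0.1502, 0.0036]
ee_rot: [[0.957, -0.29, -0.001], [-0.29, -0.957, -0.0], [-0.001, 0.0, -1.0]]
wrist_force: [-0.2, -1.1, -1.8]
gripper_width: 0.705
gripper_force: 30.0
```

```bash
cat > wm.py <<'E'
from rel import *
s=rel(); print(s["moment"],s["gripper_width"])
s,c=wcap(); hsv=cv2.cvtColor(c["image"],cv2.COLOR_BGR2HSV)
m=((hsv[...,1]<75)&(hsv[...,2]>70)).astype(np.uint8)
for cn in cv2.findContours(m,0,2)[0]:
    if cv2.contourArea(cn)>1500 and cn[:,0,1].min()<250:
        a=cv2.approxPolyDP(cn,5,True)[:,0]
        for z in(.022,.048): W=np.array([wonz(c,p,z)[:2] for p in a.astype(float)])-F; print(z,np.c_[a,W@u*1e3,W@v*1e3].round(0).astype(int).tolist())
m=cv2.inRange(hsv,(20,150,120),(35,255,255))
for cn in cv2.findContours(m,0,2)[0]:
    p=cn[:,0].mean(0)
    if cv2.contourArea(cn)>8 and p[1]<280: W=wonz(c,p,.022)[:2]-F; print("gold",p.round(),(W@u*1e3).round(1),(W@v*1e3).round(1))
E
python3 wm.py
```

```text
h -75.3 lat -1.3 z 3.6 mm yaw -16.86 F [-0.2 -1.1 -1.8] u v [ 0.956 -0.292] [0.292 0.956]
[-0.12016358  0.16833711 -0.01867096] 0.7051680726498553
0.022 [[74, 0, 73, 110], [70, 151, 1, 110], [237, 140, 0, 30], [248, 308, -71, 29], [389, 308, -70, -32], [399, 142, -1, -33], [557, 155, -1, -107], [555, 0, 72, -107]]
0.048 [[74, 0, 60, 89], [70, 151, 1, 89], [237, 140, 0, 24], [248, 308, -58, 23], [389, 308, -58, -27], [399, 142, 0, -27], [557, 155, 0, -88], [555, 0, 59, -88]]
gold [469. 161.] -6.5 -62.7
gold [157. 158.] -5.3 64.4
```

The organiser's front comes out at h = 0 and its middle at +0.5 mm, so the frame is right. The tray's inner end is already inside. 56 mm remain.

{"name": "move_arm", "arguments": {"targets": "0.33 -0.1 0 0;0.33 -0.1 0 0;0.33 -0.1 0 0;0.33 -0.1 0 0;0.33 -0.1 0 0;0.25 -0.076 0 0;0.17 -0.05 0 0;0 0 0 0"}}

```text
time_s: 19.15
tcp_pos: [0.5726, -0.1655, 0.0036]
ee_rot: [[0.957, -0.29, -0.004], [-0.29, -0.957, 0.0], [-0.004, 0.001, -1.0]]
wrist_force: [-4.1, 1.2, 6.6]
gripper_width: 0.707
gripper_force: 30.0
```

```bash
python3 wm.py
```

```text
h -23.5 lat -1.5 z 3.6 mm yaw -16.85 F [-4.1  1.2  6.6] u v [ 0.956 -0.292] [0.292 0.956]
[0.20193704 1.13917987 0.05147358] 0.7067923035978158
0.022 [[71, 36, 106, 109], [69, 152, 53, 110], [88, 284, -10, 109], [244, 291, -11, 30], [249, 308, -19, 28], [389, 307, -18, -32], [392, 293, -11, -33], [540, 283, -9, -107], [560, 138, 59, -108], [559, 39, 105, -108], [457, 16, 105, -57], [349, 5, 106, -13], [196, 11, 106, 47]]
0.048 [[71, 36, 97, 89], [69, 152, 53, 90], [88, 284, 1, 89], [244, 291, 1, 24], [249, 308, -6, 23], [389, 307, -5, -27], [392, 293, 0, -28], [540, 283, 2, -88], [560, 138, 58, -89], [559, 39, 95, -88], [457, 16, 96, -47], [349, 5, 96, -11], [196, 11, 97, 38]]
```

{"name": "move_arm", "arguments": {"targets": "0 0 0 0;0 0 0 0;0 0 0 0;-0.6 0.18 0 0;-0.6 0.18 0 0;0 0 0 0", "gripper": 76}}

```text
time_s: 19.7
tcp_pos: [0.5413, -0.1559, 0.003]
ee_rot: [[0.957, -0.29, -0.004], [-0.29, -0.957, 0.001], [-0.004, 0.0, -1.0]]
wrist_force: [-1.1, 0.5, -0.4]
gripper_width: 0.873
gripper_force: 0.0
```

{"name": "move_arm", "arguments": {"targets": "0 0 0.1 0;0 0 0 0;0 0 0 0;0 0 0 0;0 0 0 0;0 0 0 0;0 0 0 0;0 0 0 0;0 0 0 0;0 0 0 0", "gripper": 0}}

```text
time_s: 20.53
tcp_pos: [0.5444, -0.1566, 0.006]
ee_rot: [[0.957, -0.29, -0.0], [-0.29, -0.957, -0.0], [-0.0, 0.0, -1.0]]
wrist_force: [-0.4, -0.2, -0.1]
gripper_width: 0.198
gripper_force: 0.0
```

```bash
python3 wm.py
```

```text
h -53.1 lat -1.1 z 6.0 mm yaw -16.84 F [-0.4 -0.2 -0.1] u v [ 0.956 -0.292] [0.292 0.956]
[-0.02936918  0.0044799   0.01833286] 0.19845193149248533
0.022 [[78, 2, 95, 109], [73, 141, 28, 110], [79, 208, -3, 109], [242, 206, -4, 29], [245, 241, -19, 29], [394, 240, -18, -33], [397, 208, -5, -33], [549, 211, -4, -107], [557, 110, 42, -108], [553, 0, 95, -108]]
0.048 [[78, 2, 82, 89], [73, 141, 27, 90], [79, 208, 1, 90], [242, 206, 0, 24], [245, 241, -12, 23], [394, 240, -11, -27], [397, 208, 0, -28], [549, 211, 1, -88], [557, 110, 39, -89], [553, 0, 82, -89]]
gold [464. 216.] -7.9 -63.0
gold [164. 214.] -7.1 64.2
```

{"name": "move_arm", "arguments": {"targets": "0.2 -0.06 0 0;0.2 -0.06 0 0;0.2 -0.06 0 0;0.2 -0.06 0 0;0.15 -0.046 0 0;0.08 -0.024 0 0;0.08 -0.024 0 0;0.08 -0.024 0 0;0 0 0 0;0 0 0 0"}}

```text
time_s: 21.42
tcp_pos: [0.569, -0.1646, 0.0053]
ee_rot: [[0.957, -0.291, -0.011], [-0.291, -0.957, 0.002], [-0.011, 0.002, -1.0]]
wrist_force: [-9.4, 5.0, 7.3]
gripper_width: 0.008
gripper_force: 5.4
```

```bash
python3 wm.py | head -3
```

```text
h -27.2 lat -1.6 z 5.3 mm yaw -16.91 F [-9.4  5.   7.3] u v [ 0.956 -0.292] [0.292 0.956]
[1.54173854 2.76456006 0.06013058] 0.007638376346351201
0.022 [[72, 29, 106, 109], [71, 161, 45, 110], [87, 274, -9, 109], [245, 280, -10, 29], [247, 287, -13, 28], [319, 293, -16, -2], [393, 282, -11, -34], [538, 278, -11, -107], [556, 159, 46, -108], [556, 30, 105, -107], [397, 0, 106, -33], [221, 0, 107, 37]]
```

It is firmly against the back (about 10 N and stopped). I retreat and check.

{"name": "move_arm", "arguments": {"targets": "-0.4 0.12 0 0;-0.7 0.2 0 0;-0.7 0.2 0.5 0;-0.7 0.2 1 0;-0.5 0.15 1 0;0 0 1 0;0 0 0 0;0 0 0 0"}}

```text
time_s: 22.13
tcp_pos: [0.501, -0.1437, 0.0955]
ee_rot: [[0.957, -0.289, 0.006], [-0.289, -0.957, -0.0], [0.006, -0.002, -1.0]]
wrist_force: [0.2, 0.0, -0.1]
gripper_width: 0.005
gripper_force: 0.0
```

```bash
python3 wm.py; python3 - <<'E'
from h import *
for n in("top","side"):
    c=capture(n); b=cv2.imread(f"pics/{n}0.png"); d=cv2.absdiff(c["image"],b).max(2)
    R={"top":dict(bowl=(140,140,65,65),case=(148,228,40,78),bottle=(450,245,32,35)),"side":dict(bowl=(180,330,80,70),case=(290,365,100,50),bottle=(345,122,30,46))}[n]
    print(n,{k:int((d[y:y+h,x:x+w]>40).sum()) for k,(x,y,w,h) in R.items()})
E
```

```text
h -98.4 lat -1.6 z 95.5 mm yaw -16.82 F [ 0.2  0.  -0.1] u v [ 0.956 -0.292] [0.292 0.956]
[0.0063963  0.05608122 0.03119569] 0.004643258810203752
0.022 [[167, 0, 79, 101], [163, 105, 4, 101], [269, 100, 2, 29], [273, 129, -16, 27], [366, 129, -16, -31], [370, 101, 2, -34], [467, 107, 3, -99], [465, 0, 79, -99]]
0.048 [[167, 0, 68, 89], [163, 105, 1, 90], [269, 100, -1, 26], [273, 129, -17, 24], [366, 129, -17, -28], [370, 101, -1, -30], [467, 107, 0, -88], [465, 0, 68, -89]]
gold [416. 115.] -5.6 -63.6
gold [213. 113.] -4.2 65.7
top {'bowl': 0, 'case': 0, 'bottle': 21}
side {'bowl': 0, 'case': 0, 'bottle': 182}
```

```bash
python3 - <<'E'
from h import *
for n in("top","side"):
    for im in (cv2.imread(f"pics/{n}0.png"),capture(n)["image"]):
        h=cv2.cvtColor(im,cv2.COLOR_BGR2HSV); x,y,w,H={"top":(450,245,32,35),"side":(340,115,40,55)}[n]
        m=cv2.inRange(h[y:y+H,x:x+w],(8,215,90),(20,255,255)); p=np.argwhere(m); print(n,len(p),p.mean(0).round(1),p.min(0),p.max(0))
E
```

```text
top 262 [17.8 11.2] [6 0] [28 25]
top 259 [17.5 11.7] [6 0] [28 25]
side 443 [35.  17.6] [19  9] [50 29]
side 137 [35.3 20. ] [22  9] [50 29]
```

The bottle's extents haven't changed; the side-view difference is the arm's shadow. The tray is flat, with its outer end 15 to 16 mm proud of the bay, so I hand in.

```bash
python3 -c "
from station import *
print(finish_job())"
```

```text
the job is handed in; nothing more can be done
None
```

I handed the job in with the tray hollow side up and pushed against the back of the middle bay, sticking out 15–16 mm; the bowl, bottle and case were not moved. The hand-in gave no verdict.

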